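# Nip up the loaded pellet die in the bench press

## Robot

A 6-joint arm with a two-finger parallel gripper is mounted at the origin on the work surface. World frame = base frame: x ahead of the robot, y to its left, z up, the work surface at z = 0. Lengths are in m, angles in rad, forces in N, time in s.
With the tool pointing down it reaches from about 0.375 to 0.9 m from the base axis. Payload 3.1 kg.
Tool frame: the origin (TCP) lies between the finger pads; the fingertips stand 17 mm ahead of it and the grasp point (between the pads) lies 2 mm behind it; z points along the fingers, y is the line along which they close (so a half turn about z gives the same grasp; the last joint's range is limited). The gripper opens to 85 mm and grips with 20 to 120 N. Pads are 22 mm wide; open, the fingers measure 114 mm over their backs; the gripper's body (76 mm by 85 mm) begins 54 mm behind the grasp point. The pads swing forward as they close: fully open they stand 13 mm farther back than shut.
Start: joints at [-1.438, 0.527, 1.433, -0, 1.181, -0.178], TCP at [0.192, -0.595, 0.248] pointing down, gripper open.
Joint ranges: [-3.08, 3.08], [-0.75, 2.2], [0.22, 2.44], [-1.43, 4.57], [0, 2.65], [-2.85, 2.85]. Speed limits (rad/s): [2.79, 2.79, 3.14, 3.14, 3.14, 3.14].

## Interface

Orientations are given as a unit quaternion [x, y, z, w].
In Python, from station import sense, vision, order gives the robot as it stands.
- The arm moves only by the shell command python3 -m crank 'ROWS' [OPENING] [FORCE]. ROWS is JSON, a list of rows, each an object with "dp": the shift along the world's x, y, z in units of 30 mm (1.0 is 30 mm), a list of three; "angular": the turn, a rotation vector about the world's x, y, z in degrees, a list of three. In form: [{"dp": [dx, dy, dz], "angular": [ax, ay, az]}, ...]. A call has 1 to 20 rows; each row shifts and turns the commanded pose from where the row before left it; what a row does not reach is not made up. A row lasts 1/10 s, in which the tool goes at most 50 mm and 8.59 degrees, less where a joint would pass 70% of its speed; a pose out of reach is approached as far as the arm can. A call is refused whole if a number of a shift passes 1 or a number of a turn 8.59, either way. A call with a gripper value outside its range is refused whole. OPENING is the closure, from 0 (fully open) to 1 (shut), set as the call begins (- or left out, the last holds). The fingers move at their own pace and stop on an object; FORCE is the grip in N (left out, the last holds). Time passes only in rows, so rows that do not move let the fingers close. It gives the time, the measured TCP pose, the force, the opening and the grip force at its end, in the units of the state.
- sense(): the state, without advancing time (a new reading comes with each control period).
- vision.snapshot(name): name is "side" or "top" or "wrist"; returns a dict with "image" (400x640x3 uint8, blue, green, red), "range_z" (400x640 float32, m along the optical axis (not along the pixel's ray), 0 where there is no reading), "mtx" (3x3 intrinsics, pixels), "dist" ([k1, k2, p1, p2, k3] as OpenCV has them; the pictures are not rectified), "pose" (4x4, takes a point from camera to world coordinates); the wrist camera has in their place "mount" (4x4, takes a point from camera to tool coordinates, whose origin is the TCP and whose axes are the flange's). Camera axes: x right, y down, z forward; pixel columns grow to the right and rows downward; lengths in m; the calibration is good to about 2 mm. A picture is of the moment at which its call begins: read the wrist's pose just before it.
- order.sign_off(): hands the job in; it is judged then, once.
The state is a dict: "t": time; "q": joint angles; "qd": joint speeds; "tau": joint torques, N m; "tcp_pos": TCP position; "tool_rot": TCP orientation; "force": force on the tool from outside, world axes, zero at the start; "ft_torque": the same for the moment, N m; "finger_gap": opening from 0.0 (shut) to 1.0 (fully open); "gripper_force": force on a finger pad.
Only numpy, scipy, OpenCV 4.12 (cv2) and the standard library are available. Lean on these libraries where they do the work, as an engineer would, in place of code of your own. Each camera call takes 0.05 s, during which the arm holds its last target. There are 200 camera calls.

## Task

Slide the loaded pellet die back along the press platen, gently and without tipping it, until it sits fully home in the V-stop under the screw. Then wind the handwheel clockwise until the pad has pushed the plunger down onto the sample, and snug it hand-tight by feel, to about 10 N of pull at the crank handle and not overtight. Let go, and leave everything else on the bench where it is.

Things in the scene. Friction and masses are not known exactly. Their poses are not given: they have to be found in the camera images.
- press: white two-column bench press, fixed to the bench. Origin: bench surface below the vertical screw axis; x points to its back, y to its left. Flat steel platen 70 mm up, spanning x -125 to 50 mm, y +-60 mm. Columns 24 mm thick at x 0, y +-85 mm. Crosshead x +-28 mm, y +-112 mm, z 182 to 218 mm, nut boss to 228 mm. Its front (-x) is open.
- vstop: V-shaped steel stop, 12 mm high, fixed on the platen, open to the front. Origin: platen surface on the screw axis, axes as the press. Its two 45-degree faces touch the back of the die's round foot when the die's axis lies on the screw axis: that is home.
- die: pellet die, plain round steel, loose, 0.7 to 1.0 kg, standing on the platen 60 to 90 mm in front of the screw axis. Origin: centre of its underside. Foot 56 mm diameter, 14 mm high; sleeve 44 mm diameter, 14 to 62 mm up. A plunger head (28 mm diameter) tops it: pressed down onto the sample its top is 76 to 80 mm up, by fill (unknown); now 0.5 to 2.5 mm higher, sliding down at about 10 N.
- pad: round steel swivel pad, 30 mm diameter, 12 mm thick, at the foot of the press screw; it moves straight up and down with the screw and does not turn. Origin: centre of its underside, on the screw axis, 158 mm above the bench when the screw is fully raised.
- wheel (a joint): handwheel turn, rad, 0 (screw up) to 26, growing clockwise from above; lowers screw, pad and handle 4 mm a turn. At 0 the handle is on the press's -x side. Free: 1 N at the handle. With the plunger down on the sample it stiffens by some 8 N per rad: at 10 N the pad presses about 90 N; over 25 N (240 N) is overtight. It is friction: read it while turning; the screw stays as left.
- handle (a point): centre of the wheel's upright black crank handle, 20 mm diameter, 52 mm tall (30 mm below this point, 22 mm above), spinning freely on its own pin, 48 mm from the screw axis. The wheel rim (12 mm thick) has its top 34 mm below this point.
- sleeve: bystander: a spare die sleeve, steel tube 44 mm diameter, 48 mm high, beside the press; origin at the centre of its underside
- mortar: bystander: white ceramic mortar, 90 mm wide, 45 mm high, beside the press; origin at the centre of its underside
- beaker: bystander: glass beaker, 68 mm wide, 90 mm high, beside the press; origin at the centre of its underside
- samplejar: bystander: clear jar with a white cap, 60 mm wide, 70 mm high, beside the press; origin at the centre of its underside
- spatula: bystander: narrow steel lab spatula, 180 mm long, lying on the bench to the left; origin at the middle of its underside
- samplecup: bystander: black round sample cup, 76 mm wide, 30 mm high, far right; origin at the centre of its underside
- washbottle: bystander: white bottle with a blue cap, 68 mm wide, 170 mm high, far left; origin at the centre of its underside
There are look-alikes about, which are no part of the job. Leave any blue or yellow look-alike of the die alone.

How it is judged:
On the way, in this order (a step that is already met when the one before it is completed fails the run):
1. the die stands home in the V-stop, its axis within 2.5 mm of the screw axis (horizontal distance between die and pad below 0.0025 m and angle between die's own z axis and vertical below 0.03 rad), for 0.2 s.
2. the pad has met the plunger (contact force between pad and die above 6 N), for 0.1 s.
At the end, for the whole second after the job is handed in: the die stands upright and at rest with its axis within 2.5 mm of the screw axis (under the pad's centre), and the pad presses on its plunger with 45 to 200 N (about 5.5 to 21 N felt at the crank handle while tightening); the handle is released (all of step 1 and contact force between pad and die between 45 and 200 N and linear speed of die below 0.02 m/s); the robot touches nothing.
It fails at once if the screw is overtightened: the pad presses on the die with more than 240 N (contact force between pad and die above 240 N).
It fails at once if the die is rammed into the V-stop with more than 60 N (contact force between vstop and die above 60 N).
It fails at once if the die is tipped by more than 0.3 rad (angle between die's own z axis and vertical above 0.3 rad).
It fails at once if one of the other things on the bench is pushed more than 25 mm (distance of any of sleeve, mortar, beaker, samplejar, spatula, samplecup, washbottle from where it was at the start of the episode above 0.025 m).
It also fails if it takes over 72 s, if anything falls off the work surface, if the arm or the gripper's body presses on something with over 40 N, if the wrist force passes 120 N, or if a joint passes its speed limit or range.

## Working session

There is one attempt and no reset: what is moved stays moved. The work goes in short steps, Python scripts to look and compute and a shell command to move; the robot and the scene stay as the last step left them, time stands still between calls to the robot, and variables do not carry over. Pictures are saved under pics/ and viewed, at most 10 in all, crops included, and the job is handed in when it is done.

```bash
ls; mkdir -p pics; cat > h.py <<'E'
import numpy as np, cv2
from station import sense, vision, order
def snap(name):
    s=sense(); d=vision.snapshot(name); d['s']=s
    if 'pose' not in d:
        from scipy.spatial.transform import Rotation as R
        T=np.eye(4);T[:3,:3]=R.from_quat(s['tool_rot']).as_matrix();T[:3,3]=s['tcp_pos'];d['pose']=T@d['mount']
    np.savez('last_%s.npz'%name,**{k:d[k] for k in('image','range_z','mtx','dist','pose')})
    return d
def load(name): return dict(np.load('last_%s.npz'%name))
def p3(d,u,v,z=None):
    zz=z if z else float(d['range_z'][int(v),int(u)])
    n=cv2.undistortPoints(np.array([[[u,v]]],float),d['mtx'],d['dist'])[0,0]
    return (d['pose']@np.array([n[0]*zz,n[1]*zz,zz,1]))[:3]
def onplane(d,u,v,h):
    n=cv2.undistortPoints(np.array([[[u,v]]],float),d['mtx'],d['dist'])[0,0]
    r=d['pose'][:3,:3]@np.array([n[0],n[1],1]);o=d['pose'][:3,3]
    return o+r*(h-o[2])/r[2]
def cloud(d):
    H,W=d['range_z'].shape;v,u=np.mgrid[:H,:W]
    n=cv2.undistortPoints(np.stack([u,v],-1).reshape(-1,1,2).astype(float),d['mtx'],d['dist']).reshape(H,W,2)
    z=d['range_z'];P=np.stack([n[...,0]*z,n[...,1]*z,z],-1)
    return P@d['pose'][:3,:3].T+d['pose'][:3,3]
E
python3 - <<'E'
from h import *
for n in('top','side'):
    d=snap(n);cv2.imwrite(f'pics/{n}0.png',d['image'])
print(sense())
E
```

```text
pics
{'t': 0.1, 'q': array([-1.43751401e+00,  5.28377103e-01,  1.43377507e+00, -2.17106340e-05,
        1.18144015e+00, -1.78513831e-01]), 'qd': array([ 0.00038714, -0.00179074, -0.00401924,  0.00019169,  0.00101884,
        0.00066914]), 'tau': array([-1.48718536e-04, -4.43305278e+01, -1.78586519e+01, -1.99237620e-04,
        3.89293258e-03, -1.01039748e-05]), 'tcp_pos': array([ 0.19166074, -0.59423345,  0.24742878]), 'tool_rot': array([ 9.87871352e-01,  1.55271347e-01,  1.25739588e-05, -9.99806546e-04]), 'force': array([-0.32452077,  1.01027706, -0.60888364]), 'ft_torque': array([ 0.02132475, -0.03234371,  0.0175421 ]), 'gripper_force': 0.0, 'finger_gap': 1.00197927599888}
```

View pics/top0.png

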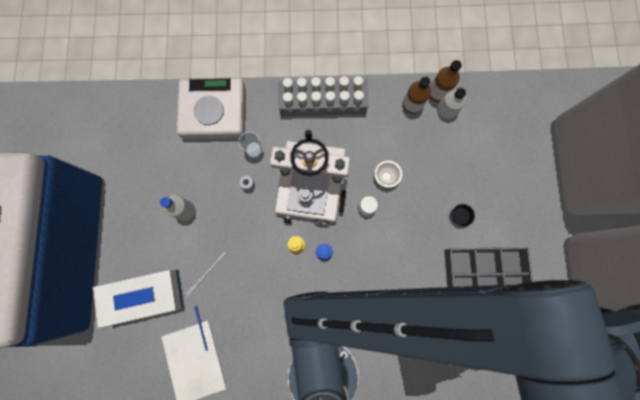

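View pics/side0.png

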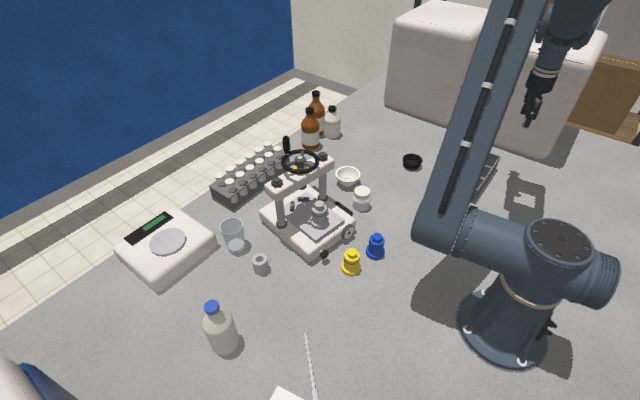

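Top view: press at (310,165), the steel die at about (306,197) on the platen, and the crank handle at (308,135). The yellow (296,243) and blue (324,252) dies are look-alikes on the bench, and the spare sleeve is at (247,183). My choice is the grey die on the platen, which I'll check in a crop.

```bash
python3 - <<'E'
from h import *
t=load('top');s=load('side')
a=cv2.resize(t['image'][120:235,255:365],None,fx=4,fy=4,interpolation=cv2.INTER_CUBIC)
b=cv2.resize(s['image'][130:260,255:355],None,fx=3.54,fy=3.54,interpolation=cv2.INTER_CUBIC)[:460]
cv2.imwrite('pics/crop1.png',np.hstack([a,b]))
C=cloud(t)
np.set_printoptions(precision=4,suppress=True)
for n,u,v in [('die',306,195),('handle',308,135),('wheelc',310,157),('colL',280,156),('colR',341,164),('plat',290,200),('yel',296,243),('sleeve',247,183),('beaker',252,148),('jar',369,206),('mortar',388,174)]: print(n,C[v,u])
print(t['pose'],s['pose'][:3,3])
E
```

```text
die [0.5389 0.0378 0.1483]
handle [0.6641 0.0245 0.3143]
wheelc [0.6188 0.0213 0.269 ]
colL [0.634  0.1053 0.2338]
colR [ 0.6073 -0.063   0.2341]
plat [0.5389 0.0913 0.0713]
yel [0.4032 0.0732 0.0776]
sleeve [ 0.6146  0.2429 -0.0071]
beaker [0.7344 0.2254 0.0036]
jar [ 0.5152 -0.1567  0.0674]
mortar [ 0.6324 -0.2331  0.0058]
[[-0.0185 -0.9838  0.1783  0.3261]
 [-0.9997  0.0206  0.0097 -0.0018]
 [-0.0132 -0.1781 -0.9839  1.2474]
 [ 0.      0.      0.      1.    ]] [0.0857 0.6299 0.8718]
```

View pics/crop1.png

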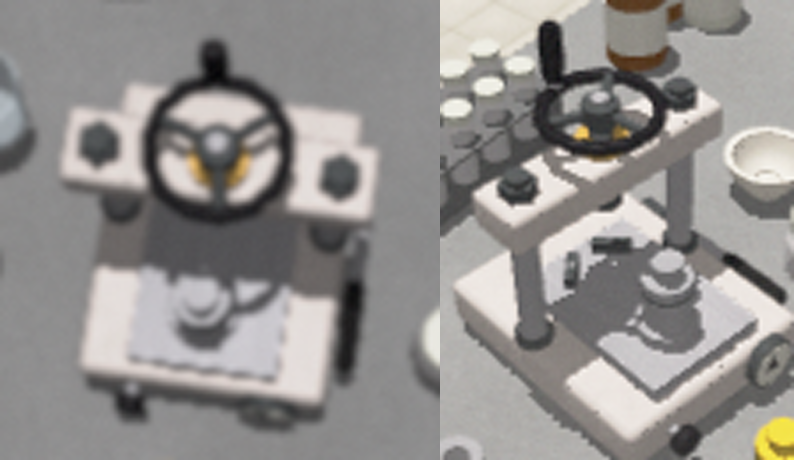

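The crop confirms that the grey steel die stands on the platen in front of the V-stop. The handle is on the press's back side, so the wheel is at about half a turn. Next I fit the positions from both depth clouds.

```bash
python3 - <<'E'
from h import *
np.set_printoptions(precision=4,suppress=True)
def circ(P):
    A=np.c_[2*P,np.ones(len(P))];b=(P**2).sum(1);s=np.linalg.lstsq(A,b,rcond=None)[0]
    return s[:2],np.sqrt(s[2]+s[0]**2+s[1]**2)
for n in('top','side'):
    d=load(n);C=cloud(d).reshape(-1,3);im=d['image'].reshape(-1,3).max(1)
    m=(abs(C[:,0]-.6)<.2)&(abs(C[:,1]-.03)<.17)&(d['range_z'].ravel()>0);C=C[m];im=im[m]
    print(n,'zhist',[(round(z,3),c) for c,z in zip(*np.histogram(C[:,2],np.arange(.04,.34,.008))) ])
    X=C[(C[:,2]>.210)&(C[:,2]<.224)&(im>140)];r=cv2.minAreaRect(X[:,:2].astype(np.float32));print('cross',r,len(X),np.median(X[:,2]))
    X=C[(C[:,2]>.063)&(C[:,2]<.077)];r=cv2.minAreaRect(X[:,:2].astype(np.float32));print('plat',r,np.median(X[:,2]))
    X=C[(C[:,2]>.245)&(C[:,2]<.275)&(im<70)]; print('rim',circ(X[:,:2]),len(X))
    X=C[(C[:,2]>.28)]; print('handle',X.mean(0),X[:,2].max(),X.min(0),len(X))
    X=C[(C[:,2]>.135)&(C[:,2]<.17)&(C[:,0]<.57)];print('plunger',X.mean(0),np.percentile(X,[5,50,95],axis=0),len(X))
    X=C[(C[:,2]>.09)&(C[:,2]<.128)&(C[:,0]<.57)&(abs(C[:,1]-.035)<.05)];print('sleeve',circ(X[:,:2]),len(X))
E
```

```text
top zhist [(np.float64(0.04), np.int64(248)), (np.float64(0.048), np.int64(1261)), (np.float64(0.056), np.int64(413)), (np.float64(0.064), np.int64(1088)), (np.float64(0.072), np.int64(182)), (np.float64(0.08), np.int64(82)), (np.float64(0.088), np.int64(28)), (np.float64(0.096), np.int64(11)), (np.float64(0.104), np.int64(11)), (np.float64(0.112), np.int64(10)), (np.float64(0.12), np.int64(19)), (np.float64(0.128), np.int64(85)), (np.float64(0.136), np.int64(1)), (np.float64(0.144), np.int64(65)), (np.float64(0.152), np.int64(3)), (np.float64(0.16), np.int64(0)), (np.float64(0.168), np.int64(0)), (np.float64(0.176), np.int64(0)), (np.float64(0.184), np.int64(24)), (np.float64(0.192), np.int64(38)), (np.float64(0.2), np.int64(33)), (np.float64(0.208), np.int64(329)), (np.float64(0.216), np.int64(590)), (np.float64(0.224), np.int64(150)), (np.float64(0.232), np.int64(85)), (np.float64(0.24), np.int64(4)), (np.float64(0.248), np.int64(287)), (np.float64(0.256), np.int64(351)), (np.float64(0.264), np.int64(24)), (np.float64(0.272), np.int64(6)), (np.float64(0.28), np.int64(7)), (np.floa
[... 1980 characters left out ...]
t64(20)), (np.float64(0.312), np.int64(16)), (np.float64(0.32), np.int64(0)), (np.float64(0.328), np.int64(0))]
cross ((0.6243377327919006, 0.02745482325553894), (0.2237139493227005, 0.05589336156845093), 80.51945495605469) 471 0.21794173256718574
plat ((0.6085003018379211, 0.019864797592163086), (0.3709352910518646, 0.2681621313095093), 16.498912811279297) 0.07040913891647466
rim (array([0.6232, 0.0285]), np.float64(0.044150424779228696)) 356
handle [0.6687 0.0312 0.2995] 0.3154565435549255 [0.6623 0.0198 0.2802] 89
plunger [0.5439 0.0462 0.1481] [[0.5338 0.0335 0.1375]
 [0.5434 0.046  0.1493]
 [0.5548 0.0566 0.1519]] 71
sleeve (array([0.5455, 0.0444]), np.float64(0.020809255715755537)) 132
```

```bash
python3 -m crank '[{"dp":[1,1,0],"angular":[0,0,-3.8]},{"dp":[1,1,0],"angular":[0,0,-3.8]},{"dp":[1,1,0],"angular":[0,0,-3.8]},{"dp":[1,1,0],"angular":[0,0,-3.8]},{"dp":[1,1,0],"angular":[0,0,-3.8]},{"dp":[1,1,0],"angular":[0,0,-3.8]},{"dp":[1,1,0],"angular":[0,0,-3.8]},{"dp":[1,1,0],"angular":[0,0,-3.9]}]' 0.68 30
python3 -m crank '[{"dp":[0.13,0.98,0],"angular":[0,0,0]},{"dp":[0.13,0.98,0],"angular":[0,0,0]},{"dp":[0.13,0.98,0],"angular":[0,0,0]},{"dp":[0.13,0.98,0],"angular":[0,0,0]},{"dp":[0.13,0.98,0],"angular":[0,0,0]},{"dp":[0.13,0.98,0],"angular":[0,0,0]},{"dp":[0.13,0.98,0],"angular":[0,0,0]},{"dp":[0.13,0.98,0],"angular":[0,0,0]},{"dp":[0.13,0.98,0],"angular":[0,0,0]},{"dp":[0.13,0.98,0],"angular":[0,0,0]},{"dp":[0.13,0.98,0],"angular":[0,0,0]},{"dp":[0.13,0.98,0],"angular":[0,0,0]},{"dp":[0.13,0.98,0],"angular":[0,0,0]},{"dp":[0.13,0.98,0],"angular":[0,0,0]}]'
```

```text
t: 0.9
tcp_pos: [0.4326, -0.3533, 0.248]
tool_rot: [0.994, -0.112, -0.0, -0.0]
force: [0.2, -0.5, -0.6]
finger_gap: 0.323
gripper_force: 0.0
t: 2.3
tcp_pos: [0.4861, 0.058, 0.2481]
tool_rot: [0.994, -0.11, -0.0, 0.0]
force: [0.4, 0.6, 0.1]
finger_gap: 0.325
gripper_force: 0.0
```

```bash
python3 -m crank '[{"dp":[0,0,0],"angular":[-1.636,-7.32,0]},{"dp":[0,0,0],"angular":[-1.636,-7.32,0]},{"dp":[0,0,0],"angular":[-1.636,-7.32,0]},{"dp":[0,0,0],"angular":[-1.636,-7.32,0]},{"dp":[0,0,0],"angular":[-1.636,-7.32,0]},{"dp":[0,0,0],"angular":[-1.636,-7.32,0]},{"dp":[0,0,-0.8],"angular":[0,0,0]},{"dp":[0,0,-0.8],"angular":[0,0,0]}]'
python3 - <<'E'
from h import *
d=snap('wrist');cv2.imwrite('pics/w1.png',d['image']);s=d['s'];print(s['q'],s['force'],s['tcp_pos'],s['tool_rot'])
E
```

```text
t: 3.1
tcp_pos: [0.49, 0.0405, 0.2232]
tool_rot: [0.947, -0.114, 0.294, 0.055]
force: [0.2, -0.8, 0.5]
finger_gap: 0.321
gripper_force: 0.0
[-0.06711536  0.31643999  2.16994229 -1.14719732  0.14870339  2.84561248] [ 0.24742919 -0.8229949   0.53024226] [0.49003545 0.04045021 0.22318363] [ 0.94738785 -0.11443069  0.29378348  0.05525538]
```

View pics/w1.png

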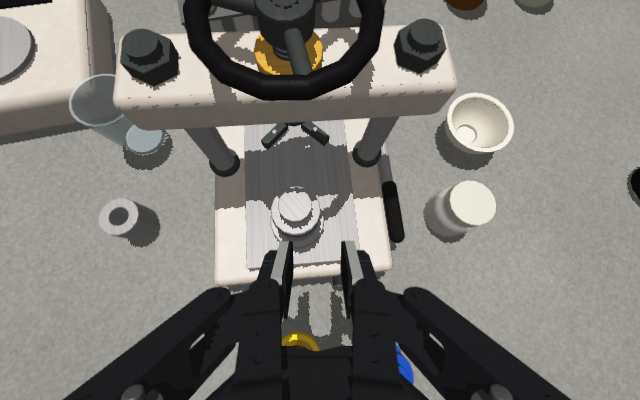

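The wrist view shows the die at (297,212), centred ahead of the fingers, with the V-stop at (295,130). The tilt stopped at 35° because the wrist is near a singularity (q5≈0, q6 at its limit). I'll back out, yaw left and cross to the flipped wrist branch (q4→π).

```bash
python3 -m crank '[{"dp":[0,0,0],"angular":[0.77,3.42,0]},{"dp":[0,0,0],"angular":[0.77,3.42,0]},{"dp":[0,0,0],"angular":[0.77,3.42,0]},{"dp":[0,0,0],"angular":[0.77,3.42,0]},{"dp":[0,0,0],"angular":[0.77,3.42,0]},{"dp":[0,0,0],"angular":[0.77,3.42,0]},{"dp":[0,0,0],"angular":[0,0,8]},{"dp":[0,0,0],"angular":[0,0,8]},{"dp":[0,0,0],"angular":[0,0,8]},{"dp":[0,0,0],"angular":[0,0,8]}]'
cat >> h.py <<'E'
from scipy.spatial.transform import Rotation as R
def tilt(s=None):
    s=s or sense();M=R.from_quat(s['tool_rot']).as_matrix();z=M[:,2];y=M[:,1]
    return 'tilt %.1f head %.1f yaxis az %.1f el %.1f'%(np.degrees(np.arccos(-z[2])),np.degrees(np.arctan2(z[1],z[0])),np.degrees(np.arctan2(y[1],y[0])),np.degrees(np.arcsin(y[2])))
E
python3 -c "
from h import *
s=sense();print(s['q'],s['tcp_pos'],tilt(s))"
```

```text
t: 4.15
tcp_pos: [0.4905, 0.0355, 0.2239]
tool_rot: [0.979, 0.127, 0.159, 0.01]
force: [0.7, -0.2, 0.0]
finger_gap: 0.322
gripper_force: 0.0
[-0.20490737  0.29922249  2.00343721  0.16574617  0.5367247   0.97738973] [0.49052633 0.03552889 0.2238677 ] tilt 18.3 head 3.9 yaxis az -75.7 el 3.4
```

```bash
cat > kin.py <<'E'
import numpy as np
from scipy.spatial.transform import Rotation as R
from scipy.optimize import least_squares
# p: h,a,b,L,d(lateral),e(elbow offset),c0,c1 pitch offsets
def fk(q,p):
    h,a,b,L,d,e,c0,c1,r0=p
    Rz=R.from_euler('z',q[0]);A=Rz*R.from_euler('y',q[1]+c0);F=Rz*R.from_euler('y',q[1]+q[2]+c1)
    W=F*R.from_euler('z',q[3])*R.from_euler('y',q[4]-c1)
    T=W*R.from_euler('z',-q[5]*0+q[5]+np.pi/2)
    pos=np.array([0,0,h])+Rz.apply([r0,d,0])+A.apply([0,0,a])+F.apply([e,0,b])+W.apply([0,0,L])
    return pos,T
D=[([-1.43751401,.528377,1.433775,0,1.18144,-.1785138],[.19166,-.59423,.24743],[.98787,.15527,0,-.001]),
([-0.06711536,0.31643999,2.16994229,-1.14719732,0.14870339,2.84561248],[0.49003545,0.04045021,0.22318363],[0.94738785,-0.11443069,0.29378348,0.05525538]),
([-0.20490737,0.29922249,2.00343721,0.16574617,0.5367247,0.97738973],[0.49052633,0.03552889,0.2238677],[0.979,0.127,0.159,0.01])]
def fit():
    def res(p):
        o=[]
        for q,x,r in D:
            P,T=fk(q,p);o+=list(P-x)+list(.2*(T.inv()*R.from_quat(r)).as_rotvec())
        return np.r_[o,1e-3*(p-p0)]
    p0=np.array([.36,.36,.36,.25,.1,0,0,0,0]);return least_squares(res,p0)
E
python3 - <<'E'
from kin import *
np.set_printoptions(precision=4,suppress=True)
s=fit();print(s.x,s.fun[:18])
for q,x,r in D:print(R.from_quat(r).as_matrix().round(3).tolist(),fk(q,s.x)[1].as_matrix().round(3).tolist())
E
```

```text
[ 0.2744  0.588   0.3918  0.2798  0.111   0.1141  0.0001  0.0001 -0.0001] [ 0.      0.      0.      0.     -0.     -0.     -0.     -0.      0.
 -0.      0.      0.      0.     -0.     -0.     -0.0001  0.0001  0.0002]
[[0.952, 0.307, -0.0], [0.307, -0.952, 0.002], [0.0, -0.002, -1.0]] [[0.952, 0.307, -0.0], [0.307, -0.952, 0.002], [0.0, -0.002, -1.0]]
[[0.801, -0.249, 0.544], [-0.184, -0.968, -0.172], [0.569, 0.037, -0.821]] [[0.801, -0.249, 0.544], [-0.184, -0.968, -0.172], [0.569, 0.037, -0.821]]
[[0.917, 0.245, 0.314], [0.252, -0.968, 0.021], [0.309, 0.06, -0.949]] [[0.917, 0.246, 0.313], [0.253, -0.967, 0.021], [0.308, 0.06, -0.949]]
```

```bash
cat >> kin.py <<'E'
P=fit().x
lo=np.array([-3.08,-.75,.22,-1.43,0.0,-2.85]);hi=np.array([3.08,2.2,2.44,4.57,2.65,2.85])
def orient(head,tilt,half=0):
    h=np.radians(head);x=np.array([np.cos(h),np.sin(h),0]);y=np.array([np.sin(h),-np.cos(h),0]);z=np.array([0,0,-1.])
    l=np.array([-np.sin(h),np.cos(h),0])
    return R.from_rotvec(-l*np.radians(tilt))*R.from_matrix(np.c_[x,y,z])*R.from_euler('z',np.pi*half)
def ik(pos,T,seed):
    f=lambda q:(lambda a:np.r_[a[0]-pos,.3*(a[1].inv()*T).as_rotvec()])(fk(q,P))
    s=least_squares(f,np.clip(seed,lo+.01,hi-.01),bounds=(lo,hi));return s.x,np.abs(s.fun).max()
E
python3 - <<'E'
from kin import *
np.set_printoptions(precision=2,suppress=True)
f=np.array([.976,-.218,0])
for nm,pos in[('stage',np.array([.486,.057,.10])),('final',np.array([.6249,.0262,.1])-.0375*f)]:
  for tl in(20,25,30,35,40,45,55,65):
    for half in(0,1):
      for seed in([-.15,.6,2,0,.5,1.8-3.14*half],[-.15,.6,2,3.14,.5,-1.3+3.14*half]):
        q,e=ik(pos,orient(-12.6,tl,half),np.array(seed))
        if e<1e-3:print(nm,tl,half,q)
E
```

```text
stage 20 0 [-0.09  0.58  2.12 -0.47  0.1   2.17]
stage 20 1 [-0.09  0.58  2.12 -0.47  0.1  -0.98]
stage 25 0 [-0.08  0.6   2.18  3.85  0.09 -2.15]
stage 25 1 [-0.08  0.6   2.18  3.85  0.09  0.99]
stage 30 0 [-0.07  0.63  2.24  3.45  0.25 -1.74]
stage 30 1 [-0.07  0.63  2.24  3.45  0.25  1.4 ]
stage 35 0 [-0.06  0.67  2.29  3.36  0.43 -1.64]
stage 35 1 [-0.06  0.67  2.29  3.36  0.43  1.5 ]
stage 40 0 [-0.05  0.73  2.34  3.33  0.63 -1.59]
stage 40 1 [-0.05  0.73  2.34  3.33  0.63  1.55]
stage 45 0 [-0.04  0.8   2.39  3.32  0.83 -1.56]
stage 45 1 [-0.04  0.8   2.39  3.32  0.83  1.58]
final 20 0 [-0.11  0.64  1.88 -0.13  0.28  1.8 ]
final 20 1 [-0.11  0.64  1.88 -0.13  0.28 -1.34]
final 25 0 [-0.11  0.64  1.94 -0.35  0.14  2.02]
final 25 1 [-0.11  0.64  1.94 -0.35  0.14 -1.12]
final 30 0 [-0.1   0.65  1.99  4.29  0.06 -2.62]
final 30 1 [-0.1   0.65  1.99  4.29  0.06  0.52]
final 35 0 [-0.1   0.67  2.05  3.5   0.2  -1.82]
final 35 1 [-0.1   0.67  2.05  3.5   0.2   1.32]
final 40 0 [-0.09  0.71  2.1   3.38  0.36 -1.69]
final 40 1 [-0.09  0.71  2.1   3.38  0.36  1.45]
final 45 0 [-0.09  0.75  2.14  3.33  0.54 -1.64]
final 45 1 [-0.09  0.75  2.14  3.33  0.54  1.5 ]
final 55 0 [-0.07  0.86  2.22  3.3   0.89 -1.58]
final 55 1 [-0.07  0.86  2.22  3.3   0.89  1.56]
final 65 0 [-0.06  1.    2.26  3.29  1.25 -1.55]
final 65 1 [-0.06  1.    2.26  3.29  1.25  1.59]
```

```bash
cat > plan.py <<'E'
from kin import *
import sys
from station import sense
np.set_printoptions(precision=3,suppress=True)
def zrot(T,zt):
    z=T.as_matrix()[:,2];c=np.cross(z,zt);n=np.linalg.norm(c);return R.from_rotvec(c/n*np.arctan2(n,z@zt))*T
def zd(head,tilt):
    h,t=np.radians([head,tilt]);return np.array([np.sin(t)*np.cos(h),np.sin(t)*np.sin(h),-np.cos(t)])
def run(keys,q):
    # keys: list of (pos,R,nrows); starts at fk(q)
    p,T=fk(q,P);tot=np.zeros(6);n0=0
    for (p1,T1,n) in keys:
        rv=(T1*T.inv()).as_rotvec();print('rows',n,'dp/row',(p1-p)/n/.03,'ang/row',np.degrees(rv)/n)
        for i in range(1,n+1):
            qn,e=ik(p+(p1-p)*i/n,R.from_rotvec(rv*i/n)*T,q);dq=np.abs(qn-q).max();q=qn
            print('  ',q,'step %.2f err %.4f'%(dq,e))
        p,T=p1,T1
    return q
E
python3 - <<'E'
from plan import *
q=sense()['q'];p,T=fk(q,P)
ps=np.array([.486,.057,.2]);tg=orient(-12.6,45)
K1=zrot(T,zd(45,28))
K2=zrot(K1,zd(15,45))
run([(p+[0,0,-.02],K1,5),((p+ps)/2,K2,7),(ps,tg,6)],q)
E
```

```text
rows 5 dp/row [ 0.     0.    -0.133] ang/row [ 3.457 -0.451  1.13 ]
   [-0.251  0.307  2.016  0.316  0.544  0.802] step 0.17 err 0.0000
   [-0.296  0.318  2.027  0.456  0.565  0.637] step 0.17 err 0.0000
   [-0.34   0.333  2.037  0.579  0.596  0.486] step 0.15 err 0.0000
   [-0.382  0.352  2.045  0.683  0.637  0.353] step 0.13 err 0.0000
   [-0.423  0.375  2.051  0.769  0.683  0.237] step 0.12 err 0.0000
rows 7 dp/row [-0.011  0.051  0.038] ang/row [-0.617 -3.107 -1.4  ]
   [-0.424  0.366  2.093  0.873  0.62   0.139] step 0.10 err 0.0000
   [-0.424  0.36   2.135  1.003  0.563  0.014] step 0.13 err 0.0000
   [-0.423  0.358  2.177  1.167  0.515 -0.143] step 0.16 err 0.0000
   [-0.42   0.36   2.219  1.367  0.48  -0.337] step 0.20 err 0.0000
   [-0.415  0.368  2.261  1.6    0.467 -0.563] step 0.23 err 0.0000
   [-0.409  0.382  2.303  1.847  0.479 -0.803] step 0.25 err 0.0000
   [-0.399  0.403  2.344  2.082  0.521 -1.03 ] step 0.24 err 0.0000
rows 6 dp/row [-0.013  0.06  -0.066] ang/row [-0.316 -0.007 -4.286]
   [-0.345  0.408  2.355  2.281  0.487 -1.123] step 0.20 err 0.0000
   [-0.287  0.414  2.36   2.497  0.46  -1.229] step 0.22 err 0.0000
   [-0.225  0.421  2.36   2.726  0.44  -1.344] step 0.23 err 0.0000
   [-0.162  0.429  2.354  2.967  0.428 -1.469] step 0.24 err 0.0000
   [-0.099  0.438  2.342  3.212  0.423 -1.598] step 0.25 err 0.0000
   [-0.037  0.448  2.326  3.457  0.428 -1.729] step 0.24 err 0.0000
```

```bash
python3 -m crank '[{"dp":[0,0,-0.133],"angular":[3.457,-0.451,1.13]},{"dp":[0,0,-0.133],"angular":[3.457,-0.451,1.13]},{"dp":[0,0,-0.133],"angular":[3.457,-0.451,1.13]},{"dp":[0,0,-0.133],"angular":[3.457,-0.451,1.13]},{"dp":[0,0,-0.133],"angular":[3.457,-0.451,1.13]},{"dp":[-0.01,0.04,0.03],"angular":[-0.48,-2.417,-1.089]},{"dp":[-0.01,0.04,0.03],"angular":[-0.48,-2.417,-1.089]},{"dp":[-0.01,0.04,0.03],"angular":[-0.48,-2.417,-1.089]},{"dp":[-0.01,0.04,0.03],"angular":[-0.48,-2.417,-1.089]},{"dp":[-0.01,0.04,0.03],"angular":[-0.48,-2.417,-1.089]},{"dp":[-0.01,0.04,0.03],"angular":[-0.48,-2.417,-1.089]},{"dp":[-0.01,0.04,0.03],"angular":[-0.48,-2.417,-1.089]},{"dp":[-0.01,0.04,0.03],"angular":[-0.48,-2.417,-1.089]},{"dp":[-0.01,0.04,0.03],"angular":[-0.48,-2.417,-1.089]}]'
python3 -m crank '[{"dp":[-0.01,0.05,-0.06],"angular":[-0.27,0,-3.67]},{"dp":[-0.01,0.05,-0.06],"angular":[-0.27,0,-3.67]},{"dp":[-0.01,0.05,-0.06],"angular":[-0.27,0,-3.67]},{"dp":[-0.01,0.05,-0.06],"angular":[-0.27,0,-3.67]},{"dp":[-0.01,0.05,-0.06],"angular":[-0.27,0,-3.67]},{"dp":[-0.01,0.05,-0.06],"angular":[-0.27,0,-3.67]},{"dp":[-0.01,0.05,-0.06],"angular":[-0.27,0,-3.67]}]'
python3 - <<'E'
from h import *
from plan import *
s=sense();q=s['q'];print(q,s['tcp_pos'],tilt(s),s['t'])
p,T=fk(q,P);run([(np.array([.486,.057,.10]),orient(-12.6,45),6)],q)
E
```

```text
t: 5.55
tcp_pos: [0.4886, 0.0448, 0.2126]
tool_rot: [0.919, 0.096, 0.379, -0.056]
force: [-0.5, -0.0, 0.7]
finger_gap: 0.321
gripper_force: 0.0
t: 6.25
tcp_pos: [0.4858, 0.0557, 0.1994]
tool_rot: [0.918, -0.106, 0.379, 0.044]
force: [0.0, -0.1, 0.7]
finger_gap: 0.318
gripper_force: 0.0
[-0.036  0.449  2.324  3.477  0.427 -1.74 ] [0.486 0.056 0.199] tilt 44.9 head -13.2 yaxis az -103.2 el 0.0 6.25
rows 6 dp/row [ 0.001  0.007 -0.552] ang/row [-0.004 -0.018  0.093]
   [-0.036  0.505  2.34   3.429  0.496 -1.688] step 0.07 err 0.0000
   [-0.036  0.563  2.355  3.394  0.565 -1.649] step 0.07 err 0.0000
   [-0.036  0.622  2.367  3.367  0.635 -1.619] step 0.07 err 0.0000
   [-0.037  0.682  2.377  3.346  0.703 -1.595] step 0.07 err 0.0000
   [-0.037  0.742  2.384  3.329  0.77  -1.575] step 0.07 err 0.0000
   [-0.037  0.801  2.389  3.316  0.834 -1.559] step 0.06 err 0.0000
```

```bash
python3 -m crank '[{"dp":[0,0,-0.55],"angular":[0,0,0]},{"dp":[0,0,-0.55],"angular":[0,0,0]},{"dp":[0,0,-0.55],"angular":[0,0,0]},{"dp":[0,0,-0.55],"angular":[0,0,0]},{"dp":[0,0,-0.55],"angular":[0,0,0]},{"dp":[0,0,-0.55],"angular":[0,0,0]}]'
python3 - <<'E'
from h import *
d=snap('wrist');cv2.imwrite('pics/w2.png',d['image']);s=d['s'];print(s['tcp_pos'],tilt(s))
C=cloud(d).reshape(-1,3);ax=np.array([.6249,.0262])
X=C[(d['range_z'].ravel()>.05)&(abs(C[:,0]-.55)<.05)&(abs(C[:,1]-.045)<.04)&(C[:,2]>.075)&(C[:,2]<.17)]
Z=X[:,2];print(np.histogram(Z,np.arange(.075,.17,.004)))
for a,b in((.135,.145),(.09,.125),(.145,.16)):
    Q=X[(Z>a)&(Z<b)];print(a,Q.mean(0),Q.min(0),Q.max(0),len(Q)) if len(Q) else 0
E
```

```text
t: 6.85
tcp_pos: [0.4864, 0.0552, 0.0998]
tool_rot: [0.918, -0.104, 0.38, 0.044]
force: [-0.3, 1.0, -0.3]
finger_gap: 0.319
gripper_force: 0.0
[0.48642717 0.05519045 0.09979565] tilt 45.0 head -13.1 yaxis az -103.0 el 0.1
(array([ 153,  157, 1302,  143,  174,  186,  288,  258,  212,  219,  169,
        357,  292,  304, 2644,   97,    8,  255, 1794,  671,    0,    0,
          0]), array([0.075, 0.079, 0.083, 0.087, 0.091, 0.095, 0.099, 0.103, 0.107,
       0.111, 0.115, 0.119, 0.123, 0.127, 0.131, 0.135, 0.139, 0.143,
       0.147, 0.151, 0.155, 0.159, 0.163, 0.167]))
0.135 [0.53603744 0.04457197 0.1405192 ] [0.53156745 0.03061788 0.13502286] [0.54339832 0.05616343 0.14495749] 211
0.09 [0.52624109 0.04886722 0.10894621] [0.50004946 0.02101138 0.09000269] [0.54935294 0.08056368 0.12499782] 2053
0.145 [0.54369133 0.04322321 0.15028604] [0.53143867 0.02921321 0.14500068] [0.55967706 0.05633048 0.15239551] 2614
```

View pics/w2.png

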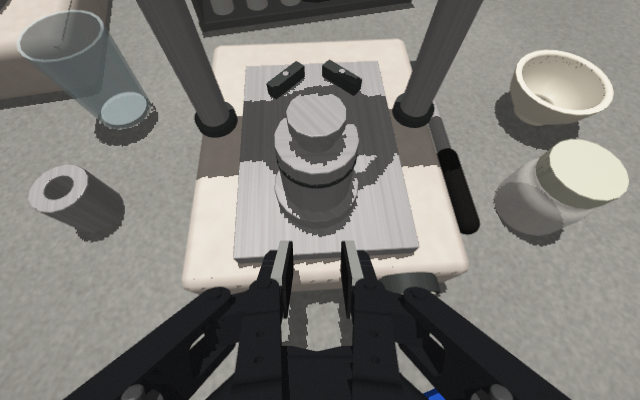

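The wrist view shows the grey die at (317,165), centred between the fingertips (285 and 350, 245) and the V-stop (285,78 and 342,76). Now I push it.

```bash
python3 -m crank '[{"dp":[0.16,-0.035,0],"angular":[0,0,0]},{"dp":[0.16,-0.035,0],"angular":[0,0,0]},{"dp":[0.16,-0.035,0],"angular":[0,0,0]},{"dp":[0.16,-0.035,0],"angular":[0,0,0]},{"dp":[0.1,-0.022,0],"angular":[0,0,0]},{"dp":[0.1,-0.022,0],"angular":[0,0,0]}]'
python3 -m crank '[{"dp":[0.16,-0.035,0],"angular":[0,0,0]},{"dp":[0.2,-0.043,0],"angular":[0,0,0]},{"dp":[0.2,-0.043,0],"angular":[0,0,0]},{"dp":[0.2,-0.043,0],"angular":[0,0,0]},{"dp":[0.2,-0.043,0],"angular":[0,0,0]},{"dp":[0.2,-0.043,0],"angular":[0,0,0]},{"dp":[0.2,-0.043,0],"angular":[0,0,0]},{"dp":[0.2,-0.043,0],"angular":[0,0,0]},{"dp":[0.16,-0.035,0],"angular":[0,0,0]}]'
```

```text
t: 7.5
tcp_pos: [0.5116, 0.0504, 0.1008]
tool_rot: [0.918, -0.104, 0.38, 0.043]
force: [0.4, -0.4, -0.6]
finger_gap: 0.318
gripper_force: 0.0
t: 8.4
tcp_pos: [0.5599, 0.0399, 0.0995]
tool_rot: [0.92, -0.103, 0.377, 0.043]
force: [-7.2, 2.1, 3.6]
finger_gap: 0.318
gripper_force: 4.4
```

```bash
cat > die.py <<'E'
from h import *
def die():
    d=snap('wrist');s=d['s'];C=cloud(d).reshape(-1,3)
    X=C[(d['range_z'].ravel()>.05)&(abs(C[:,0]-.585)<.06)&(abs(C[:,1]-.035)<.04)&(C[:,2]>.1435)&(C[:,2]<.1545)]
    X=X[np.argsort(X[:,0])]
    if len(X)<30: print('few',len(X));return d
    (c,r)=cv2.minEnclosingCircle(X[:,:2].astype(np.float32));print('enc',c,r,len(X),'z',np.median(X[:,2]),'force',s['force'],'tcp',s['tcp_pos'])
    v=(np.array([.6249,.0262])-c);print('to home',v,np.linalg.norm(v));return d
E
python3 -c "
from die import *
d=die();cv2.imwrite('pics/w3.png',d['image'])"
```

```text
enc (0.5574429035186768, 0.0363098606467247) 0.048685140907764435 6233 z 0.15076197807367195 force [-7.15129053  2.07063221  3.56254408] tcp [0.55985505 0.03993099 0.09953421]
to home [ 0.0674571  -0.01010986] 0.06821047681981666
```

View pics/w3.png

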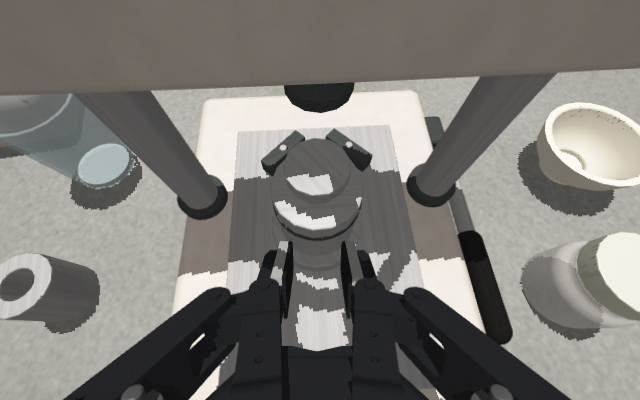

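```bash
python3 -c "
from h import *
d=load('wrist')
for u,v in((317,168),(283,168),(351,168)): print(onplane(d,u,v,.1507))"
python3 -m crank '[{"dp":[0.12,-0.026,0],"angular":[0,0,0]},{"dp":[0.14,-0.03,0],"angular":[0,0,0]},{"dp":[0.14,-0.03,0],"angular":[0,0,0]},{"dp":[0.1,-0.022,0],"angular":[0,0,0]},{"dp":[0.1,-0.022,0],"angular":[0,0,0]}]'
```

```text
[0.59061234 0.03363942 0.1507    ]
[0.59367312 0.04705557 0.1507    ]
[0.58754662 0.02022492 0.1507    ]
t: 8.95
tcp_pos: [0.5776, 0.0361, 0.0995]
tool_rot: [0.92, -0.103, 0.377, 0.043]
force: [-8.2, 1.2, 6.0]
finger_gap: 0.319
gripper_force: 4.6
```

```bash
python3 -m crank '[{"dp":[0.09,-0.02,0],"angular":[0,0,0]},{"dp":[0.09,-0.02,0],"angular":[0,0,0]},{"dp":[0.08,-0.018,0],"angular":[0,0,0]},{"dp":[0.06,-0.013,0],"angular":[0,0,0]}]'
python3 -m crank '[{"dp":[0.04,-0.009,0],"angular":[0,0,0]},{"dp":[0.04,-0.009,0],"angular":[0,0,0]}]'
```

```text
t: 9.35
tcp_pos: [0.5872, 0.034, 0.0995]
tool_rot: [0.92, -0.103, 0.377, 0.043]
force: [-8.3, 2.9, 5.6]
finger_gap: 0.323
gripper_force: 4.5
t: 9.55
tcp_pos: [0.5895, 0.0335, 0.0995]
tool_rot: [0.92, -0.103, 0.377, 0.042]
force: [-7.5, 2.0, 6.0]
finger_gap: 0.323
gripper_force: 4.6
```

```bash
python3 -m crank '[{"dp":[0.03,-0.007,0],"angular":[0,0,0]},{"dp":[0.03,-0.007,0],"angular":[0,0,0]}]';python3 -c "
from h import *
d=snap('wrist');cv2.imwrite('pics/w4.png',d['image'])"
```

```text
t: 9.75
tcp_pos: [0.5913, 0.0331, 0.0995]
tool_rot: [0.92, -0.103, 0.377, 0.042]
force: [-8.5, 2.1, 6.0]
finger_gap: 0.318
gripper_force: 4.6
```

View pics/w4.png

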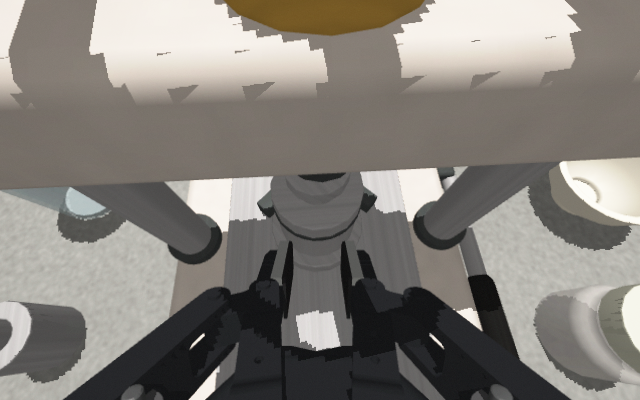

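The wrist view shows the die (318,200) nearly under the pad (322,177), with its foot between the V arms (265,203 and 370,203). I keep pushing in about 1 mm steps until the force rises.

```bash
for i in 1; do python3 -m crank '[{"dp":[0.03,-0.007,0],"angular":[0,0,0]},{"dp":[0.03,-0.007,0],"angular":[0,0,0]}]' | sed -n '2p;4p'; done; python3 -m crank '[{"dp":[0.03,-0.007,0],"angular":[0,0,0]},{"dp":[0.0,0,0],"angular":[0,0,0]}]' | sed -n '2p;4p'
```

```text
tcp_pos: [0.5925, 0.0328, 0.0993]
force: [-11.7, 2.7, 9.5]
tcp_pos: [0.5926, 0.0328, 0.0991]
force: [-11.4, 1.5, 8.0]
```

```bash
python3 -m crank '[{"dp":[0.04,-0.008,0],"angular":[0,0,0]},{"dp":[0.0,0,0],"angular":[0,0,0]}]' | sed -n '2p;4p'; python3 -m crank '[{"dp":[0.04,-0.008,0],"angular":[0,0,0]},{"dp":[0.0,0,0],"angular":[0,0,0]}]' | sed -n '2p;4p'
```

```text
tcp_pos: [0.5929, 0.0327, 0.099]
force: [-13.8, 3.0, 10.2]
tcp_pos: [0.5932, 0.0326, 0.0985]
force: [-14.7, 2.6, 9.6]
```

```bash
python3 -m crank '[{"dp":[0.06,-0.013,0],"angular":[0,0,0]},{"dp":[0.06,-0.013,0],"angular":[0,0,0]},{"dp":[0.0,0,0],"angular":[0,0,0]}]' | sed -n '2p;4p'; python3 - <<'E'
from h import *
d=snap('side');a=d['image'][125:245,255:365];b=snap('top')['image'][125:225,265:355]
cv2.imwrite('pics/s2.png',np.hstack([cv2.resize(a,(440,480),interpolation=cv2.INTER_CUBIC),cv2.resize(b,(360,480),interpolation=cv2.INTER_CUBIC)]))
C=cloud(d).reshape(-1,3);m=(d['range_z'].ravel()>0)&(abs(C[:,0]-.62)<.05)&(abs(C[:,1]-.03)<.05)
for a,b in((.088,.128),(.072,.083),(.136,.15),(.155,.172)):
    X=C[m&(C[:,2]>a)&(C[:,2]<b)];print(a,len(X))
    if len(X)>8:
        for r in (.022,.028,.014,.015):
            from scipy.optimize import least_squares
            f=least_squares(lambda c:np.hypot(X[:,0]-c[0],X[:,1]-c[1])-r,[.6,.02],loss='soft_l1',f_scale=.002);print('  r',r,f.x,f.cost)
E
```

```text
tcp_pos: [0.594, 0.0324, 0.098]
force: [-22.8, 3.7, 15.7]
0.088 116
  r 0.022 [0.62498833 0.02680473] 0.0004445535283646845
  r 0.028 [0.62950766 0.02144377] 0.0005412001709274848
  r 0.014 [0.61947727 0.03425176] 0.0007200002536429704
  r 0.015 [0.62002747 0.03329878] 0.0006556545249400143
0.072 78
  r 0.022 [0.62327579 0.04374295] 0.001684619610665977
  r 0.028 [0.61889096 0.03888197] 0.001376320981091503
  r 0.014 [0.62736934 0.06035975] 0.002068930970214648
  r 0.015 [0.62685583 0.06077396] 0.0020069700361207564
0.136 40
  r 0.022 [0.59958345 0.04492525] 0.0002892976674967004
  r 0.028 [0.5939559  0.04358581] 0.00017235899975845116
  r 0.014 [0.60697985 0.04091878] 0.000551676426570101
  r 0.015 [0.60595331 0.04130464] 0.0005180369746833365
0.155 18
  r 0.022 [0.59275936 0.03676191] 5.6703122283954185e-05
  r 0.028 [0.58681307 0.03838272] 5.447178829988485e-05
  r 0.014 [0.60093153 0.03474709] 6.248799266333105e-05
  r 0.015 [0.59988473 0.03498343] 6.144731045333976e-05
```

View pics/s2.png

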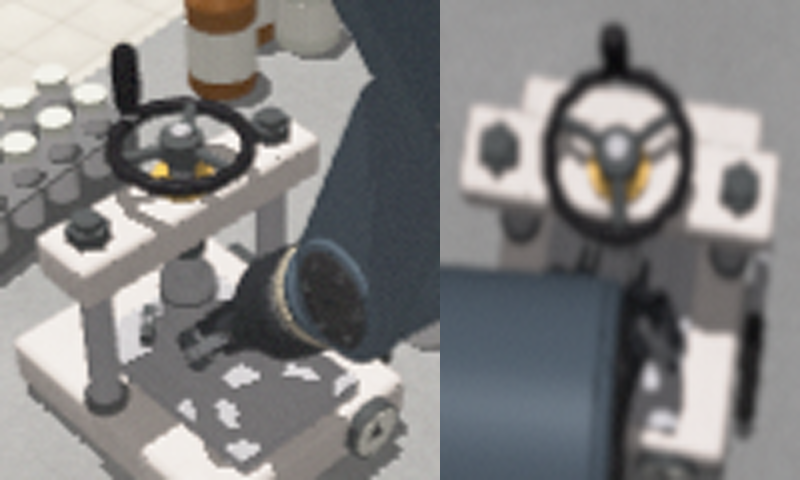

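The side crop shows the die (190,265) directly under the pad. The sleeve fit gives (0.6250, 0.0268) against the screw axis at (0.6249, 0.0262), and the force has stiffened, so it's home. Next I plan the retreat and the flip back to tool-down over the handle.

```bash
python3 - <<'E'
from plan import *
q=sense()['q'];p,T=fk(q,P);print(sense()['t'],p)
f=np.array([.977,-.2115,0])
p1=p-.085*f;p2=p1+[0,0,.10]
import io,contextlib
K2=zrot(T,zd(15,45));K1=zrot(K2,zd(45,28));
D0=zrot(K1,np.array([0,0,-1.]));x=D0.as_matrix()[:,0];print('down yaw natural',np.degrees(np.arctan2(x[1],x[0])))
p3=np.array([.5,.05,.26]);p4=np.array([.58,.04,.38]);p5=np.array([.672,.0285,.375])
run([(p1,T,6),(p2,T,5),(p2+[0,0,.03],K2,8),(p2+[0,0,.06],K1,9),(p4,D0,6),(p5,D0,4)],q)
E
```

```text
11.0 [0.594 0.032 0.098]
down yaw natural 0.4295355667514587
rows 6 dp/row [-0.461  0.1    0.   ] ang/row [0. 0. 0.]
   [-0.084  0.743  2.151  3.338  0.523 -1.641] step 0.03 err 0.0000
   [-0.079  0.745  2.185  3.333  0.557 -1.63 ] step 0.03 err 0.0000
   [-0.073  0.748  2.218  3.329  0.594 -1.619] step 0.04 err 0.0000
   [-0.068  0.753  2.251  3.326  0.631 -1.608] step 0.04 err 0.0000
   [-0.061  0.76   2.285  3.324  0.671 -1.598] step 0.04 err 0.0000
   [-0.055  0.769  2.318  3.322  0.713 -1.586] step 0.04 err 0.0000
rows 5 dp/row [0.    0.    0.667] ang/row [0. 0. 0.]
   [-0.055  0.704  2.313  3.338  0.644 -1.607] step 0.07 err 0.0000
   [-0.055  0.64   2.304  3.36   0.572 -1.634] step 0.07 err 0.0000
   [-0.055  0.576  2.292  3.389  0.498 -1.668] step 0.07 err 0.0000
   [-0.055  0.513  2.278  3.431  0.424 -1.714] step 0.07 err 0.0000
   [-0.055  0.452  2.26   3.491  0.35  -1.779] step 0.07 err 0.0000
rows 8 dp/row [0.    0.    0.125] ang/row [ 1.76  -0.102  1.673]
   [-0.092  0.436  2.267  3.295  0.326 -1.623] step 0.20 err 0.0000
   [-0.131  0.422  2.272  3.077  0.313 -1.443] st
[... 1198 characters left out ...]
877  0.96 ] step 0.20 err 0.0000
   [-0.273  0.272  1.761  0.344  0.972  1.114] step 0.15 err 0.0000
   [-0.23   0.279  1.665  0.235  1.079  1.234] step 0.12 err 0.0000
   [-0.191  0.294  1.567  0.145  1.192  1.324] step 0.11 err 0.0000
   [-0.156  0.317  1.468  0.068  1.31   1.392] step 0.12 err 0.0000
   [-0.123  0.345  1.367  0.     1.43   1.44 ] step 0.12 err 0.0000
rows 4 dp/row [ 0.767 -0.096 -0.042] ang/row [0. 0. 0.]
   [-0.123  0.382  1.312  0.     1.447  1.44 ] step 0.05 err 0.0000
   [-0.123  0.419  1.256  0.     1.467  1.44 ] step 0.06 err 0.0000
   [-0.123  0.457  1.197  0.     1.488  1.44 ] step 0.06 err 0.0000
   [-0.123  0.495  1.135  0.     1.512  1.44 ] step 0.06 err 0.0000
```

```bash
python3 -m crank '[{"dp":[-0.2,0.043,0],"angular":[0,0,0]},{"dp":[-0.46,0.1,0],"angular":[0,0,0]},{"dp":[-0.46,0.1,0],"angular":[0,0,0]},{"dp":[-0.55,0.12,0],"angular":[0,0,0]},{"dp":[-0.55,0.12,0],"angular":[0,0,0]},{"dp":[-0.55,0.12,0],"angular":[0,0,0]},{"dp":[0,0,0.667],"angular":[0,0,0]},{"dp":[0,0,0.667],"angular":[0,0,0]},{"dp":[0,0,0.667],"angular":[0,0,0]},{"dp":[0,0,0.667],"angular":[0,0,0]},{"dp":[0,0,0.667],"angular":[0,0,0]}]'
python3 -m crank '[{"dp":[0,0,0.1],"angular":[1.41,-0.08,1.34]},{"dp":[0,0,0.1],"angular":[1.41,-0.08,1.34]},{"dp":[0,0,0.1],"angular":[1.41,-0.08,1.34]},{"dp":[0,0,0.1],"angular":[1.41,-0.08,1.34]},{"dp":[0,0,0.1],"angular":[1.41,-0.08,1.34]},{"dp":[0,0,0.1],"angular":[1.41,-0.08,1.34]},{"dp":[0,0,0.1],"angular":[1.41,-0.08,1.34]},{"dp":[0,0,0.1],"angular":[1.41,-0.08,1.34]},{"dp":[0,0,0.1],"angular":[1.41,-0.08,1.34]},{"dp":[0,0,0.1],"angular":[1.41,-0.08,1.34]}]' 0.45
python3 -m crank '[{"dp":[0,0,0.09],"angular":[0.393,1.977,0.891]},{"dp":[0,0,0.09],"angular":[0.393,1.977,0.891]},{"dp":[0,0,0.09],"angular":[0.393,1.977,0.891]},{"dp":[0,0,0.09],"angular":[0.393,1.977,0.891]},{"dp":[0,0,0.09],"angular":[0.393,1.977,0.891]},{"dp":[0,0,0.09],"angular":[0.393,1.977,0.891]},{"dp":[0,0,0.09],"angular":[0.393,1.977,0.891]},{"dp":[0,0,0.09],"angular":[0.393,1.977,0.891]},{"dp":[0,0,0.09],"angular":[0.393,1.977,0.891]},{"dp":[0,0,0.09],"angular":[0.393,1.977,0.891]},{"dp":[0,0,0.09],"angular":[0.393,1.977,0.891]}]'
python3 - <<'E'
from h import *
from plan import *
s=sense();q=s['q'];print(q,tilt(s))
# die check from side camera
d=snap('side');C=cloud(d).reshape(-1,3);m=(d['range_z'].ravel()>0)&(abs(C[:,0]-.62)<.05)&(abs(C[:,1]-.03)<.05)
X=C[m&(C[:,2]>.088)&(C[:,2]<.128)];f=least_squares(lambda c:np.hypot(X[:,0]-c[0],X[:,1]-c[1])-.022,[.62,.02],loss='soft_l1',f_scale=.002);print('sleeve',f.x,f.cost,len(X))
run([(np.array([.58,.04,.38]),orient(0,0),6),(np.array([.67,.0285,.375]),orient(0,0),3)],q)
E
```

```text
t: 12.1
tcp_pos: [0.5199, 0.0487, 0.201]
tool_rot: [0.919, -0.104, 0.379, 0.043]
force: [-0.2, -0.0, -0.6]
finger_gap: 0.319
gripper_force: 0.0
t: 13.1
tcp_pos: [0.5199, 0.0485, 0.2304]
tool_rot: [0.92, -0.042, 0.372, -0.116]
force: [-0.2, -0.4, -0.7]
finger_gap: 0.549
gripper_force: 0.0
t: 14.2
tcp_pos: [0.5197, 0.0486, 0.26]
tool_rot: [0.969, 0.001, 0.179, -0.171]
force: [0.2, 0.1, -0.6]
finger_gap: 0.548
gripper_force: 0.0
[-0.368  0.297  1.937  0.653  0.795  0.76 ] tilt 28.6 head 43.8 yaxis az -86.1 el -19.3
sleeve [0.625 0.026] 8.333171508113019e-05 135
rows 6 dp/row [ 0.335 -0.048  0.666] ang/row [-3.297  3.447 -0.028]
   [-0.319  0.28   1.846  0.485  0.872  0.96 ] step 0.20 err 0.0000
   [-0.273  0.276  1.753  0.349  0.968  1.117] step 0.16 err 0.0000
   [-0.231  0.282  1.659  0.238  1.075  1.238] step 0.12 err 0.0000
   [-0.192  0.296  1.563  0.146  1.189  1.33 ] step 0.11 err 0.0000
   [-0.156  0.318  1.466  0.069  1.309  1.398] step 0.12 err 0.0000
   [-0.123  0.345  1.367  0.     1.43   1.448] step 0.12 err 0.0000
rows 3 dp/row [ 1.    -0.128 -0.056] ang/row [0. 0. 0.]
   [-0.123  0.393  1.295  0.     1.453  1.447] step 0.07 err 0.0000
   [-0.124  0.442  1.22   0.     1.479  1.447] step 0.07 err 0.0000
   [-0.124  0.491  1.141  0.     1.509  1.447] step 0.08 err 0.0000
```

```bash
python3 -m crank '[{"dp":[0.335,-0.048,0.666],"angular":[-3.3,3.45,0]},{"dp":[0.335,-0.048,0.666],"angular":[-3.3,3.45,0]},{"dp":[0.335,-0.048,0.666],"angular":[-3.3,3.45,0]},{"dp":[0.335,-0.048,0.666],"angular":[-3.3,3.45,0]},{"dp":[0.335,-0.048,0.666],"angular":[-3.3,3.45,0]},{"dp":[0.335,-0.048,0.666],"angular":[-3.3,3.45,0]},{"dp":[1,-0.13,-0.05],"angular":[0,0,0]},{"dp":[1,-0.13,-0.05],"angular":[0,0,0]},{"dp":[1,-0.13,-0.05],"angular":[0,0,0]},{"dp":[0,0,0],"angular":[0,0,0]}]'
python3 - <<'E'
from h import *
from scipy.optimize import least_squares
d=snap('wrist');s=d['s'];print(s['tcp_pos'],tilt(s));cv2.imwrite('pics/w5.png',d['image'])
C=cloud(d).reshape(-1,3);m=(d['range_z'].ravel()>.02)&(np.hypot(C[:,0]-.6249,C[:,1]-.0262)<.08)&(d['image'].reshape(-1,3).max(1)<90)
X=C[m&(C[:,2]>.275)&(C[:,2]<.33)];print(len(X),X[:,2].max(),np.histogram(X[:,2],np.arange(.275,.332,.004))[0])
t=X[X[:,2]>.308];print('top pts',len(t),t.mean(0),(t.min(0)+t.max(0))/2, t.max(0)-t.min(0), np.percentile(X[:,2],98))
Y=C[m&(C[:,2]>.24)&(C[:,2]<.264)];f=least_squares(lambda c:np.hypot(Y[:,0]-c[0],Y[:,1]-c[1])-c[2],[.6249,.0262,.045],loss='soft_l1',f_scale=.003);print('rim',f.x,len(Y),np.percentile(Y[:,2],90))
E
```

```text
t: 15.25
tcp_pos: [0.6729, 0.0277, 0.3731]
tool_rot: [1.0, 0.002, 0.001, -0.0]
force: [-0.5, 0.3, -0.4]
finger_gap: 0.549
gripper_force: 0.0
[0.67285623 0.02768306 0.37306904] tilt 0.1 head 34.1 yaxis az -89.8 el -0.0
857 0.31717753904453394 [ 35  29  37  33  51  52  61  58 110 226 165   0   0   0]
top pts 485 [0.67562814 0.02557675 0.3133686 ] [0.67385011 0.02549919 0.31260922] [0.01859008 0.01910085 0.00913664] 0.31615657475507286
rim [0.6272857  0.02544085 0.04376275] 4235 0.26219766597101124
```

View pics/w5.png

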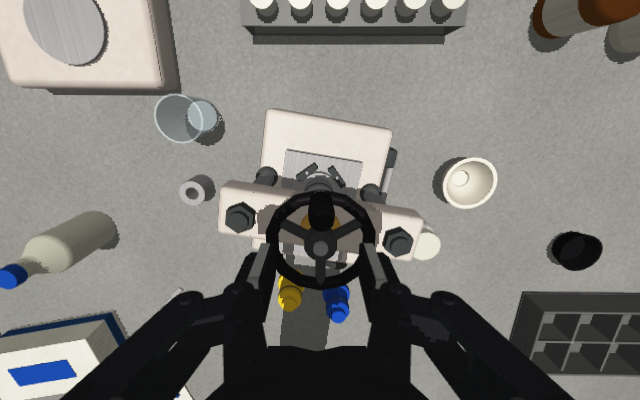

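The wrist view shows the wheel, with the handle at (320,210) on its far side and clear. I'm descending around the handle and gripping it.

```bash
python3 -m crank '[{"dp":[0.02,-0.067,-0.6],"angular":[0,0,0]},{"dp":[0,0,-0.8],"angular":[0,0,0]},{"dp":[0,0,-0.7],"angular":[0,0,0]},{"dp":[0,0,-0.4],"angular":[0,0,0]},{"dp":[0,0,-0.2],"angular":[0,0,0]},{"dp":[0,0,0],"angular":[0,0,0]}]'
python3 -m crank '[{"dp":[0,0,0],"angular":[0,0,0]},{"dp":[0,0,0],"angular":[0,0,0]},{"dp":[0,0,0],"angular":[0,0,0]},{"dp":[0,0,0],"angular":[0,0,0]},{"dp":[0,0,0],"angular":[0,0,0]},{"dp":[0,0,0],"angular":[0,0,0]}]' 1 40
```

```text
t: 15.9
tcp_pos: [0.6703, 0.0264, 0.294]
tool_rot: [1.0, 0.001, -0.0, -0.0]
force: [-0.2, -0.7, -0.5]
finger_gap: 0.554
gripper_force: 0.0
t: 16.5
tcp_pos: [0.6717, 0.026, 0.2958]
tool_rot: [1.0, 0.001, 0.002, 0.0]
force: [-0.2, -0.3, 6.2]
finger_gap: 0.222
gripper_force: 39.3
```

```bash
python3 -m crank '[{"dp":[-0.078,-0.494,0.05],"angular":[0,0,0]},{"dp":[-0.227,-0.446,0],"angular":[0,0,0]},{"dp":[-0.354,-0.354,-0.007],"angular":[0,0,0]},{"dp":[-0.446,-0.227,-0.007],"angular":[0,0,0]},{"dp":[-0.494,-0.078,-0.007],"angular":[0,0,0]}]'; python3 -m crank '[{"dp":[-0.494,0.078,-0.007],"angular":[0,0,0]},{"dp":[-0.446,0.227,-0.007],"angular":[0,0,0]},{"dp":[-0.354,0.354,-0.007],"angular":[0,0,0]},{"dp":[-0.227,0.446,-0.007],"angular":[0,0,0]},{"dp":[-0.078,0.494,-0.007],"angular":[0,0,0]}]'
```

```text
t: 17.0
tcp_pos: [0.6226, -0.0238, 0.2949]
tool_rot: [1.0, 0.001, 0.001, 0.001]
force: [1.7, -0.5, -0.4]
finger_gap: 0.22
gripper_force: 40.0
t: 17.5
tcp_pos: [0.5754, 0.027, 0.2939]
tool_rot: [1.0, 0.001, 0.002, 0.0]
force: [8.7, -0.6, -7.3]
finger_gap: 0.221
gripper_force: 39.5
```

```bash
python3 -m crank '[{"dp":[0.11,0.494,-0.03],"angular":[0,0,0]},{"dp":[0.25,0.446,-0.03],"angular":[0,0,0]},{"dp":[0.354,0.354,-0.02],"angular":[0,0,0]},{"dp":[0.446,0.227,-0.007],"angular":[0,0,0]},{"dp":[0.494,0.078,-0.007],"angular":[0,0,0]}]'; python3 -m crank '[{"dp":[0.494,-0.078,-0.007],"angular":[0,0,0]},{"dp":[0.446,-0.227,-0.007],"angular":[0,0,0]},{"dp":[0.354,-0.354,-0.007],"angular":[0,0,0]},{"dp":[0.227,-0.446,-0.007],"angular":[0,0,0]},{"dp":[0.078,-0.494,-0.007],"angular":[0,0,0]}]'
```

```text
t: 18.0
tcp_pos: [0.6257, 0.0727, 0.2927]
tool_rot: [1.0, 0.002, 0.001, 0.003]
force: [-2.3, -12.8, 7.5]
finger_gap: 0.223
gripper_force: 40.8
t: 18.5
tcp_pos: [0.6719, 0.0273, 0.2918]
tool_rot: [1.0, 0.002, -0.001, -0.001]
force: [-5.7, 1.5, 10.6]
finger_gap: 0.224
gripper_force: 41.1
```

```bash
python3 -m crank '[{"dp":[-0.11,-0.494,0.025],"angular":[0,0,0]},{"dp":[-0.227,-0.446,0.01],"angular":[0,0,0]},{"dp":[-0.354,-0.354,-0.007],"angular":[0,0,0]},{"dp":[-0.446,-0.227,-0.007],"angular":[0,0,0]},{"dp":[-0.484,-0.078,-0.007],"angular":[0,0,0]}]'; python3 -m crank '[{"dp":[-0.484,0.078,-0.007],"angular":[0,0,0]},{"dp":[-0.436,0.227,-0.007],"angular":[0,0,0]},{"dp":[-0.344,0.344,-0.007],"angular":[0,0,0]},{"dp":[-0.227,0.436,-0.007],"angular":[0,0,0]},{"dp":[-0.06,0.484,-0.007],"angular":[0,0,0]}]'
```

```text
t: 19.0
tcp_pos: [0.6234, -0.0238, 0.2908]
tool_rot: [1.0, 0.001, 0.001, 0.001]
force: [1.3, -1.9, 3.7]
finger_gap: 0.225
gripper_force: 40.5
t: 19.5
tcp_pos: [0.5757, 0.0264, 0.2898]
tool_rot: [1.0, 0.001, -0.001, -0.0]
force: [1.6, -1.4, 3.3]
finger_gap: 0.218
gripper_force: 40.5
```

```bash
python3 -m crank '[{"dp":[0.077,0.48,-0.003],"angular":[0,0,0]},{"dp":[0.222,0.43,-0.003],"angular":[0,0,0]},{"dp":[0.347,0.34,-0.007],"angular":[0,0,0]},{"dp":[0.437,0.215,-0.007],"angular":[0,0,0]},{"dp":[0.484,0.06,-0.007],"angular":[0,0,0]}]'; python3 -m crank '[{"dp":[0.484,-0.077,-0.007],"angular":[0,0,0]},{"dp":[0.437,-0.222,-0.007],"angular":[0,0,0]},{"dp":[0.347,-0.347,-0.007],"angular":[0,0,0]},{"dp":[0.222,-0.437,-0.007],"angular":[0,0,0]},{"dp":[0.077,-0.484,-0.007],"angular":[0,0,0]}]'
```

```text
t: 20.0
tcp_pos: [0.6255, 0.0723, 0.2888]
tool_rot: [1.0, 0.002, 0.0, 0.0]
force: [-1.1, -3.7, 4.3]
finger_gap: 0.22
gripper_force: 40.6
t: 20.5
tcp_pos: [0.672, 0.0253, 0.2878]
tool_rot: [1.0, 0.002, -0.001, -0.001]
force: [-5.0, 0.6, 9.0]
finger_gap: 0.219
gripper_force: 40.9
```

```bash
python3 -m crank '[{"dp":[-0.1,-0.484,0.025],"angular":[0,0,0]},{"dp":[-0.222,-0.437,0],"angular":[0,0,0]},{"dp":[-0.347,-0.347,-0.007],"angular":[0,0,0]}]';  python3 -m crank '[{"dp":[-0.437,-0.222,-0.007],"angular":[0,0,0]},{"dp":[-0.484,-0.077,-0.007],"angular":[0,0,0]}]'
```

```text
t: 20.8
tcp_pos: [0.652, -0.0146, 0.2874]
tool_rot: [1.0, 0.001, 0.001, -0.0]
force: [1.6, 0.7, 1.8]
finger_gap: 0.221
gripper_force: 40.1
t: 21.0
tcp_pos: [0.6228, -0.0239, 0.2869]
tool_rot: [1.0, 0.001, 0.0, -0.0]
force: [0.7, 1.5, -0.6]
finger_gap: 0.22
gripper_force: 40.0
```

```bash
python3 -m crank '[{"dp":[-0.484,0.077,-0.007],"angular":[0,0,0]},{"dp":[-0.437,0.222,-0.007],"angular":[0,0,0]}]'; python3 -m crank '[{"dp":[-0.347,0.347,-0.007],"angular":[0,0,0]},{"dp":[-0.222,0.437,-0.007],"angular":[0,0,0]},{"dp":[-0.077,0.484,-0.007],"angular":[0,0,0]}]'
```

```text
t: 21.2
tcp_pos: [0.5949, -0.0145, 0.2866]
tool_rot: [1.0, 0.001, 0.0, -0.0]
force: [3.9, 2.9, -2.6]
finger_gap: 0.223
gripper_force: 39.8
t: 21.5
tcp_pos: [0.5756, 0.0244, 0.2861]
tool_rot: [1.0, 0.001, -0.0, 0.001]
force: [4.7, -3.0, -7.6]
finger_gap: 0.224
gripper_force: 39.6
```

```bash
python3 -m crank '[{"dp":[0.11,0.484,-0.03],"angular":[0,0,0]},{"dp":[0.235,0.437,-0.02],"angular":[0,0,0]}]'; python3 - <<'E'
from h import *
s=sense();p=s['tcp_pos'];r=np.array([p[0]-.6245,p[1]-.0245]);a=np.arctan2(r[1],r[0]);t=np.array([np.sin(a),-np.cos(a)]);F=s['force'][:2];print('ang',np.degrees(a),np.hypot(*r),'tang resist',-F@t,'radial',F@np.array([np.cos(a),np.sin(a)]))
E
```

```text
t: 21.7
tcp_pos: [0.5856, 0.0533, 0.2856]
tool_rot: [1.0, 0.002, -0.002, -0.0]
force: [-2.7, -2.1, 3.1]
finger_gap: 0.225
gripper_force: 40.3
ang 143.42388526504166 0.04839783356128891 tang resist 3.305451760173694 radial 0.9570885916934154
```

```bash
cat > tang.py <<'E'
from h import *
s=sense();p=s['tcp_pos'];r=np.array([p[0]-.6245,p[1]-.0245]);a=np.arctan2(r[1],r[0]);t=np.array([np.sin(a),-np.cos(a)]);F=s['force'];print('t',s['t'],'ang %.1f r %.4f tang %.1f rad %.1f fz %.1f'%(np.degrees(a),np.hypot(*r),-F[:2]@t,F[:2]@np.array([np.cos(a),np.sin(a)]),F[2]))
E
python3 -m crank '[{"dp":[0.347,0.347,-0.004],"angular":[0,0,0]}]'>/dev/null; python3 tang.py;python3 -m crank '[{"dp":[0.437,0.222,-0.005],"angular":[0,0,0]}]'>/dev/null; python3 tang.py
```

```text
t 21.8 ang 125.0 r 0.0482 tang 3.7 rad -0.6 fz 1.1
t 21.9 ang 106.8 r 0.0480 tang 4.2 rad -3.8 fz 2.3
```

```bash

python3 -m crank '[{"dp":[0.484,0.07,-0.006],"angular":[0,0,0]}]'>/dev/null; python3 tang.py;python3 -m crank '[{"dp":[0.484,-0.09,-0.006],"angular":[0,0,0]}]'>/dev/null; python3 tang.py
```

```text
t 22.0 ang 89.0 r 0.0478 tang 4.9 rad -5.1 fz 2.1
t 22.1 ang 71.5 r 0.0477 tang 4.8 rad -6.7 fz 4.1
```

```bash
python3 - <<'E'
from h import *
from scipy.optimize import least_squares
d=snap('side');cv2.imwrite('pics/s3.png',cv2.resize(d['image'][140:240,265:365],(600,600),interpolation=cv2.INTER_CUBIC))
C=cloud(d).reshape(-1,3);m=(d['range_z'].ravel()>0)&(np.hypot(C[:,0]-.625,C[:,1]-.0264)<.034)
X=C[m&(C[:,2]>.088)&(C[:,2]<.128)];f=least_squares(lambda c:np.hypot(X[:,0]-c[0],X[:,1]-c[1])-.022,[.62,.02],loss='soft_l1',f_scale=.002);print('sleeve',f.x,f.cost,len(X))
v,u=np.mgrid[:400,:640];
for z0 in np.arange(.124,.18,.003):
    k=m&(C[:,2]>=z0)&(C[:,2]<z0+.003);Y=C[k]
    if len(Y): 
        cam=d['pose'][:2,3]-[.625,.0264];cam/=np.linalg.norm(cam);w=(Y[:,:2]-[.625,.0264]);print(round(z0,3),len(Y),'maxr toward cam',(w@cam).max().round(4),'width',np.ptp(w@np.array([-cam[1],cam[0]])).round(4),'rows',v.ravel()[k].min(),v.ravel()[k].max())
E
```

```text
sleeve [0.62491618 0.02664783] 9.813504159161155e-05 141
0.124 10 maxr toward cam 0.0226 width 0.0389 rows 197 200
0.127 14 maxr toward cam 0.0223 width 0.0394 rows 193 199
0.13 47 maxr toward cam 0.0235 width 0.0394 rows 191 199
0.133 22 maxr toward cam 0.0194 width 0.0393 rows 190 197
0.136 1 maxr toward cam 0.0106 width 0.0 rows 194 194
0.139 2 maxr toward cam 0.0134 width 0.003 rows 194 194
0.142 10 maxr toward cam 0.0153 width 0.0235 rows 191 194
0.145 8 maxr toward cam 0.0143 width 0.021 rows 190 193
0.148 4 maxr toward cam 0.0139 width 0.0206 rows 191 192
0.151 6 maxr toward cam 0.0149 width 0.0147 rows 191 191
0.154 13 maxr toward cam 0.0131 width 0.0242 rows 186 190
0.157 13 maxr toward cam 0.0144 width 0.018 rows 186 190
0.16 3 maxr toward cam 0.0084 width 0.0062 rows 186 188
```

View pics/s3.png

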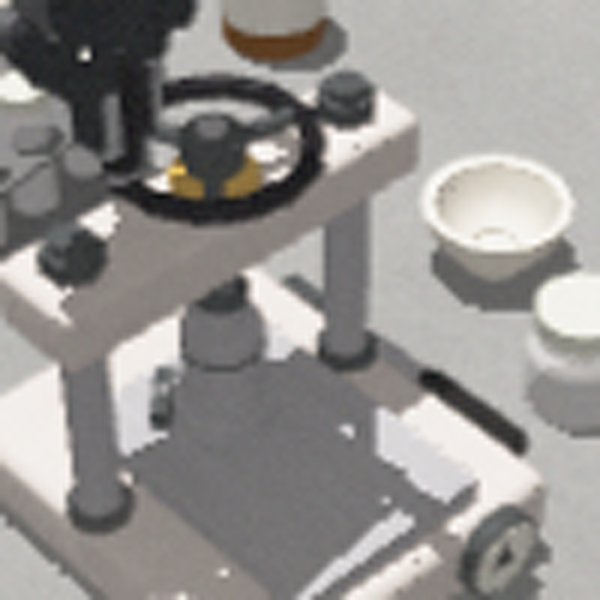

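The crop shows the pad (222,290) resting on the plunger and the die upright and home (sleeve fit unchanged). I continue in small steps, reading the force each time.

```bash

python3 -m crank '[{"dp":[0.42,-0.25,-0.002],"angular":[0,0,0]}]'>/dev/null; python3 tang.py;python3 -m crank '[{"dp":[0.335,-0.36,-0.002],"angular":[0,0,0]}]'>/dev/null; python3 tang.py
```

```text
t 22.25 ang 54.8 r 0.0473 tang 5.6 rad -2.0 fz 3.2
t 22.35 ang 37.1 r 0.0472 tang 5.8 rad -3.0 fz 3.9
```

```bash

python3 -m crank '[{"dp":[0.21,-0.445,-0.002],"angular":[0,0,0]}]'>/dev/null; python3 tang.py;python3 -m crank '[{"dp":[0.07,-0.484,-0.004],"angular":[0,0,0]}]'>/dev/null; python3 tang.py
```

```text
t 22.45 ang 19.4 r 0.0472 tang 6.8 rad -1.3 fz 2.0
t 22.55 ang 1.8 r 0.0473 tang 6.9 rad -2.2 fz 2.2
```

```bash

python3 -m crank '[{"dp":[-0.08,-0.484,-0.005],"angular":[0,0,0]}]'>/dev/null; python3 tang.py;python3 -m crank '[{"dp":[-0.222,-0.437,-0.006],"angular":[0,0,0]}]'>/dev/null; python3 tang.py
```

```text
t 22.65 ang -15.9 r 0.0474 tang 7.3 rad -3.6 fz 1.7
t 22.75 ang -33.5 r 0.0477 tang 8.0 rad -2.8 fz -0.3
```

```bash

python3 -m crank '[{"dp":[-0.347,-0.347,-0.006],"angular":[0,0,0]}]'>/dev/null; python3 tang.py;python3 -m crank '[{"dp":[-0.437,-0.222,-0.006],"angular":[0,0,0]}]'>/dev/null; python3 tang.py
```

```text
t 22.85 ang -50.9 r 0.0479 tang 8.3 rad -3.1 fz -1.7
t 22.95 ang -68.2 r 0.0481 tang 8.6 rad -3.1 fz -3.4
```

```bash

python3 -m crank '[{"dp":[0,0,0],"angular":[0,0,0]},{"dp":[0,0,0],"angular":[0,0,0]},{"dp":[0,0,0],"angular":[0,0,0]}]'>/dev/null; python3 tang.py;python3 -m crank '[{"dp":[-0.08,-0.03,-0.001],"angular":[0,0,0]},{"dp":[-0.08,-0.027,-0.001],"angular":[0,0,0]},{"dp":[-0.08,-0.024,-0.001],"angular":[0,0,0]}]'; python3 tang.py; python3 -c "
from h import *
s=sense();print(s['q'],s['tau'],s['ft_torque'],tilt(s))"
```

```text
t 23.25 ang -74.0 r 0.0482 tang -4.4 rad -2.5 fz 1.8
t: 23.55
tcp_pos: [0.6325, -0.0234, 0.2835]
tool_rot: [1.0, 0.001, 0.003, -0.002]
force: [3.7, 7.4, -2.0]
finger_gap: 0.221
gripper_force: 40.0
t 23.55 ang -80.5 r 0.0485 tang 4.8 rad -6.7 fz -2.0
[-0.21533572  0.50106434  1.37547539  0.00498519  1.26073529  1.35116701] [-4.16008964e+00 -4.54422927e+01 -1.90026766e+01 -1.89471111e+00
  4.88062017e-01  2.20122974e-02] [ 1.08498612 -0.50704712  0.05795818] tilt 0.4 head 35.4 yaxis az -89.8 el -0.2
```

```bash

python3 -m crank '[{"dp":[-0.139,-0.01,-0.002],"angular":[0,0,0]}]'>/dev/null; python3 tang.py;python3 -m crank '[{"dp":[-0.14,0.0,-0.002],"angular":[0,0,0]}]'>/dev/null; python3 tang.py;python3 -m crank '[{"dp":[-0.14,0.01,-0.002],"angular":[0,0,0]}]'>/dev/null; python3 tang.py
```

```text
t 23.65 ang -84.0 r 0.0485 tang 8.4 rad -5.4 fz -4.8
t 23.75 ang -87.7 r 0.0485 tang 8.8 rad -4.8 fz -6.0
t 23.85 ang -92.2 r 0.0486 tang 9.9 rad -5.3 fz -7.0
```

```bash

python3 -m crank '[{"dp":[-0.1,0.005,-0.003],"angular":[0,0,0]}]'>/dev/null; python3 tang.py;python3 -m crank '[{"dp":[-0.1,0.015,-0.003],"angular":[0,0,0]}]'>/dev/null; python3 tang.py
```

```text
t 23.95 ang -96.1 r 0.0487 tang 7.4 rad -6.2 fz -4.7
t 24.05 ang -99.1 r 0.0488 tang 8.8 rad -6.2 fz -5.8
```

```bash

python3 -m crank '[{"dp":[-0.138,0.05,-0.006],"angular":[0,0,0]}]'>/dev/null; python3 tang.py;python3 -m crank '[{"dp":[-0.136,0.06,-0.006],"angular":[0,0,0]}]'>/dev/null; python3 tang.py;python3 -m crank '[{"dp":[-0.133,0.07,-0.006],"angular":[0,0,0]}]'>/dev/null; python3 tang.py
```

```text
t 24.15 ang -103.3 r 0.0487 tang 10.4 rad -4.7 fz -6.5
t 24.25 ang -108.2 r 0.0487 tang 9.1 rad -3.8 fz -5.2
t 24.35 ang -112.9 r 0.0488 tang 9.0 rad -2.3 fz -5.1
```

```bash
python3 - <<'E'
from h import *
a=load('side');d=snap('side');b=load('side')
ax=np.array([.625,.0264]);cam=a['pose'][:2,3]-ax;cam/=np.linalg.norm(cam)
for nm,x in(('before',a),('now',b)):
    C=cloud(x);im=x['image'].max(2)
    # project axis column: take surface point at radius 15 toward camera
    T=np.linalg.inv(x['pose']);out=[]
    for z in np.arange(.13,.168,.002):
        p=T@np.r_[ax+.0145*cam,z,1];u=cv2.projectPoints(p[None,:3],np.zeros(3),np.zeros(3),x['mtx'],x['dist'])[0].ravel()
        c,r=int(round(u[0])),int(round(u[1]));w=C[r,c];out.append((round(z,3),r,c,int(im[r,c]),round(float((w[:2]-ax)@cam),4),round(float(w[2]),4)))
    print(nm);[print(o) for o in out]
# handwheel rim top height
for x in (a,b):
    C=cloud(x).reshape(-1,3);m=(x['range_z'].ravel()>0)&(np.hypot(C[:,0]-.625,C[:,1]-.0264)<.014)&(C[:,2]>.225)&(C[:,2]<.30);print('hub top',np.percentile(C[m][:,2],[50,80,90,97]),m.sum())
E
```

```text
before
(np.float64(0.13), 197, 302, 111, 0.0179, 0.1328)
(np.float64(0.132), 196, 302, 113, 0.0126, 0.132)
(np.float64(0.134), 196, 302, 113, 0.0126, 0.132)
(np.float64(0.136), 195, 302, 115, 0.0088, 0.1325)
(np.float64(0.138), 195, 302, 115, 0.0088, 0.1325)
(np.float64(0.14), 194, 302, 113, 0.0134, 0.1408)
(np.float64(0.142), 194, 302, 113, 0.0134, 0.1408)
(np.float64(0.144), 193, 302, 115, 0.0138, 0.1452)
(np.float64(0.146), 193, 302, 115, 0.0138, 0.1452)
(np.float64(0.148), 192, 302, 94, 0.0118, 0.1474)
(np.float64(0.15), 192, 302, 94, 0.0118, 0.1474)
(np.float64(0.152), 191, 302, 63, 0.0126, 0.152)
(np.float64(0.154), 191, 302, 63, 0.0126, 0.152)
(np.float64(0.156), 190, 302, 61, 0.0144, 0.1575)
(np.float64(0.158), 190, 302, 61, 0.0144, 0.1575)
(np.float64(0.16), 189, 302, 65, 0.0102, 0.1577)
(np.float64(0.162), 189, 302, 65, 0.0102, 0.1577)
(np.float64(0.164), 188, 302, 78, 0.0084, 0.1601)
(np.float64(0.166), 188, 301, 80, 0.0078, 0.1598)
(np.float64(0.168), 187, 301, 120, 0.0358, 0.1884)
now
(np.float64(0.13), 197, 302, 114, 0.0153, 0.1304)
(np.float64(0.132), 196, 302, 112, 0.
[... 332 characters left out ...]
.146), 193, 302, 112, 0.0144, 0.1457)
(np.float64(0.148), 192, 302, 83, 0.0121, 0.1476)
(np.float64(0.15), 192, 302, 83, 0.0121, 0.1476)
(np.float64(0.152), 191, 302, 65, 0.0158, 0.1549)
(np.float64(0.154), 191, 302, 65, 0.0158, 0.1549)
(np.float64(0.156), 190, 302, 63, 0.0113, 0.1548)
(np.float64(0.158), 190, 302, 63, 0.0113, 0.1548)
(np.float64(0.16), 189, 302, 61, 0.0122, 0.1595)
(np.float64(0.162), 189, 302, 61, 0.0122, 0.1595)
(np.float64(0.164), 188, 302, 79, 0.0082, 0.1599)
(np.float64(0.166), 188, 301, 83, 0.0074, 0.1594)
(np.float64(0.168), 187, 301, 121, 0.0368, 0.1893)
hub top [0.25143323 0.25486002 0.25534868 0.25595249] 65
hub top [0.24981687 0.25268285 0.25355172 0.25439079] 61
```

Turning slowly gives a steady 9–10 N, about 85 N at the pad, so it's hand-tight. I let it settle, then release.

```bash

python3 -m crank '[{"dp":[0,0,0],"angular":[0,0,0]},{"dp":[0,0,0],"angular":[0,0,0]},{"dp":[0,0,0],"angular":[0,0,0]}]'; python3 tang.py
```

```text
t: 24.7
tcp_pos: [0.6034, -0.0194, 0.2832]
tool_rot: [1.0, 0.001, 0.005, 0.0]
force: [5.0, 2.6, -2.2]
finger_gap: 0.225
gripper_force: 39.9
t 24.7 ang -115.7 r 0.0487 tang 3.4 rad -4.5 fz -2.2
```

```bash

python3 -m crank '[{"dp":[0,0,0],"angular":[0,0,0]},{"dp":[0,0,0],"angular":[0,0,0]},{"dp":[0,0,0],"angular":[0,0,0]},{"dp":[0,0,0],"angular":[0,0,0]},{"dp":[0,0,0.3],"angular":[0,0,0]},{"dp":[0,0,0.8],"angular":[0,0,0]},{"dp":[0,0,0.9],"angular":[0,0,0]},{"dp":[0,0,0.9],"angular":[0,0,0]},{"dp":[0,0,0.5],"angular":[0,0,0]},{"dp":[0,0,0],"angular":[0,0,0]},{"dp":[0,0,0],"angular":[0,0,0]}]' 0.45
python3 - <<'E'
from h import *
from scipy.optimize import least_squares
s=sense();print(s['force'],s['ft_torque'])
d=snap('side');C=cloud(d).reshape(-1,3);ok=(d['range_z'].ravel()>0)
X=C[ok&(np.hypot(C[:,0]-.625,C[:,1]-.0264)<.034)&(C[:,2]>.088)&(C[:,2]<.128)];f=least_squares(lambda c:np.hypot(X[:,0]-c[0],X[:,1]-c[1])-.022,[.62,.02],loss='soft_l1',f_scale=.002);print('sleeve',f.x,f.cost,len(X))
r=np.hypot(C[:,0]-.625,C[:,1]-.0255);H=C[ok&(r<.06)&(r>.036)&(C[:,2]>.27)&(C[:,2]<.31)&(d['image'].reshape(-1,3).max(1)<90)];print('handle',H.mean(0),H.max(0),len(H),np.degrees(np.arctan2(*(np.median(H,0)[:2]-[.625,.0255])[::-1])))
E
```

```text
t: 25.8
tcp_pos: [0.5999, -0.0191, 0.3849]
tool_rot: [1.0, 0.001, 0.001, 0.0]
force: [0.2, -0.3, -0.5]
finger_gap: 0.551
gripper_force: 0.0
[ 0.21832104 -0.28336548 -0.47944053] [0.03223487 0.03188951 0.01912876]
sleeve [0.62510375 0.0265456 ] 9.89853630340214e-05 138
handle [ 0.60320694 -0.01353438  0.28846298] [ 0.61720216 -0.00679145  0.30312064] 75 -120.37184304908128
```

```bash
python3 -c "
from station import order
print(order.sign_off())"
```

```text
the job is handed in; nothing more can be done
None
```

I handed the job in with the die home in the V-stop and the screw snugged to about 9–10 N at the handle. The handle is released and nothing else on the bench was handled. One doubt: the crank stiffened by only about 2 N per rad, not the stated 8, so the pad force of about 85 N rests on the felt pull alone; the sign-off gave no verdict.

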